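# Let one can out of the sloping spray-can rack and catch it

### The job

Let the front can out of the sloping spray-can rack with your fingertips, without grasping or lifting it: press the release pad down with one fingertip while the other finger stands in the run, so that the can which pops over the stop bar is caught at once by that finger, and keep it caught for a moment with the pad still down. Then let the pad come up again and lead the can slowly down on the finger, never letting it run, until it lies at rest against the front bar. The next can must stay behind the stop bar, and the things standing round the rack are to be left alone.

Things in the scene. Friction and masses are not known exactly. Their poses are not given: they have to be found in the camera images.
- rack: grey sheet-metal dispenser for small spray cans, screwed to the bench, 233 mm long, 163 mm wide, 105 mm high at the back. Cans lie crosswise on two runners and roll down a run that slopes 10 degrees to the low front end. Origin on the bench straight under the seat; x horizontal towards the front end, y towards the release lever, z up.
- run (a point): the seat: on the runners under the middle of the front can, 52 mm above the bench. x points down the run, y to the release lever's side, z square to the run. Here the runners lie at z = 0 behind the stop bar and z = 7 mm after it. Side cheeks (2.5 mm thick) stand at y = +80 and -80 mm, tops at z = 30 mm; the +y one only 14 mm high from x = 46 mm on, beside the pad, so that fingers can straddle it.
- stop_bar (a point): top middle of the round steel stop bar that keeps the front can in its seat; in the frame of run at x = 20, z = 8 mm; 8 mm thick, across the whole run
- front_bar (a point): top middle of the round steel front bar at the low end of the run; in the frame of run at x = 132, z = 19 mm; 8 mm thick. A can lying against it has its centre at x = 108, z = 33 mm. A fingertip held above z = 20 mm passes over it.
- pad (a point): middle of the top of the release pad: black ribbed rubber, 42 mm along the run, 25 mm across, on the lever outside the +y cheek. In the frame of run at x = 70, y = 98, z = 40 mm when up; x = 78, y = 98, z = 20 mm when fully down. Sprung: 3 to 8 N press it down, it rises by itself.
- release (a joint): turn of the release lever: 0 rad pad up, 0.47 rad pad fully down (20 mm lower). Its other end lifts a roller under the front can; from 0.35 to 0.4 rad on the can tips over the stop bar and rolls away down the run. While the pad is down the raised roller holds back the next can; as the pad comes up, that can rolls into the seat by itself.
- can_a_mid (a point): middle, on its axis, of the front can: a small spray can (51 mm across, 152 mm long) lying crosswise in the seat, bottom towards the lever; z along its axis towards the nozzle. Its axis is 26 mm above the runners. This can is to be let out; 0.25 to 0.45 kg.
- can_a: the same front can; origin at the centre of its bottom face, z along its axis towards the nozzle
- can_b_mid (a point): middle, on its axis, of the next can, alike, lying 53 mm behind the front can at the start
- can_b: the same next can; origin at the centre of its bottom face, z along its axis towards the nozzle
- can_red: large spray can (67 mm across, 190 mm high) standing upright on the bench, a bystander; origin at the centre of its underside
- cap: whitish plastic can cap (60 mm across, 29 mm high) on the bench beside the rack, a bystander; origin at the centre of its underside
- sanding_block: brown sanding block (60x100x28 mm) on the bench beside the rack, a bystander; origin at the centre of its underside
- brush: flat paint brush (204x30x12 mm) lying on the bench, a bystander; origin at the centre of its underside, x along the handle
- glue: wood glue bottle (50 mm across, 157 mm high) standing upright, a bystander; origin at the centre of its underside
Not all that is in view belongs to the job. What is shaped like the can_a but blue is not meant.

How it is judged:
By the outcome, as a careful person would: the job done as asked, in the order asked, and still so for the second after the job is handed in, with the robot touching nothing.
It also fails if it takes over 48 s, if anything falls off the work surface, if the arm or the gripper's body presses on something with over 40 N, if the wrist force passes 120 N, or if a joint passes its speed limit or range.

### The arm

A 7-joint arm with a two-finger parallel gripper is mounted at the origin on a cart in front of the work surface, level with it; the furniture and walls round the work are solid. World frame = base frame: x ahead of the robot, y to its left, z up, the work surface at z = 0. Lengths are in mm, angles in rad, forces in N, time in s.
With the tool pointing down it reaches from about 350 to 775 mm from the base axis. Payload 3.1 kg.
Tool frame: the origin (TCP) lies at the very end of the fingers, on their centre line; the grasp point (between the pads) lies arm.pinch_z behind it (arm.pinch_z is the distance from the TCP to the grasp point, in mm); z points along the fingers, y is the line along which they close (so a half turn about z gives the same grasp; the last joint's range is limited). The gripper opens to 85 mm and grips with 20 to 120 N. Pads are 22 mm wide; open, the fingers measure 114 mm over their backs; the gripper's body (76 mm by 85 mm) begins 54 mm behind the grasp point. The pads swing forward as they close: fully open they stand 13 mm farther back than shut.
Start: joints at [-1.342, 0.311, 0.014, 1.512, -0.004, 1.319, -0.027], TCP at [147.098, 529.981, 231.304] pointing down, gripper open.
Joint ranges: [-2.7, 2.7], [-0.3, 1.91], [-1.27, 1.3], [0.12, 2.57], [-1.44, 4.58], [0.2, 2.03], [-3.05, 3.05]. Speed limits (rad/s): [2.79, 2.79, 3.14, 3.14, 3.14, 3.14, 3.14].

### API

Orientations are given as a unit quaternion [w, x, y, z].
In Python, from rig import arm gives the robot as it stands. The module is installed in compiled form; this text tells all that it offers.
- The arm moves only by the tool arm_command, never from a script. Its argument "motion" is a list of rows, each a list of 2 entries, a list of its own where there are three numbers: the shift along the tool's x, y, z in mm, then the turn, a rotation vector about the tool's x, y, z in rad. A call has 1 to 10 rows; each row shifts and turns the commanded pose from where the row before left it, along the tool's axes as they then stand; what a row does not reach is not made up. A row lasts 1/12 s, in which the tool goes at most 41.7 mm and 7.16 degrees, less where a joint would pass 70% of its speed; a pose out of reach is approached as far as the arm can. A call with a gripper value outside its range is refused whole. "fingers" is the finger opening in mm, from 0 to 85.4, set as the call begins (left out, the last holds). The fingers move at their own pace and stop on an object; "force" is the grip in N (left out, the last holds). Time passes only in rows, so rows that do not move let the fingers close. It gives the time, the measured TCP pose, the force, the opening and the grip force at its end, in the units of the state.
- arm.sense(): the state, without advancing time (a new reading comes with each control period).
- arm.capture(name): name is "scene" or "top" or "wrist"; returns a dict with "frame" (384x512x3 uint8, blue, green, red), "fx", "fy", "cx", "cy" (pixels), "k1" (the pictures are not rectified: a ray, as slopes to the right and down, at radius r is drawn at 1 + k1 r^2 times it, then the intrinsics apply), "extrinsics" (4x4, takes a point from camera to world coordinates). Camera axes: x right, y down, z forward; pixel columns grow to the right and rows downward; lengths in mm; the calibration is good to about 2 mm. A picture is of the moment at which its call begins. There is no depth.
- arm.finish_job(): hands the job in; it is judged then, once.
The state is a dict: "time": time; "joint_pos": joint angles; "joint_vel": joint speeds; "joint_torque": joint torques, N m; "position": TCP position; "ee_rot": TCP orientation; "force": force on the tool from outside, world axes, zero at the start; "torque": the same for the moment, N m; "grip_width": opening from 0.0 (shut) to 1.0 (fully open); "grip_force": force on a finger pad.
Only numpy, scipy, OpenCV 4.12 (cv2) and the standard library are available. Lean on these libraries where they do the work, as an engineer would, in place of code of your own. Each camera call takes 0.05 s, during which the arm holds its last target. There are 200 camera calls.

## Working session

There is one attempt and no reset: what is moved stays moved. The work goes in short steps, Python scripts to look and compute and a tool call to move; the robot and the scene stay as the last step left them, time stands still between calls to the robot, and variables do not carry over. Pictures are saved under pics/ and viewed, at most 10 in all, crops included, and the job is handed in when it is done.

Besides the shell and the picture viewer there is one more tool, called after "Request:" by a JSON object that holds its "fn" and its "kwargs". arm_command: Moves the arm, as the interface text tells. Its arguments: {"type":"object","properties":{"motion":{"type":"array","items":{"type":"array"}},"fingers":{"type":"number"},"force":{"type":"number"}},"required":["motion"]}

```bash
mkdir -p pics; cat > h.py <<'E'
import numpy as np,cv2
from rig import arm
def cap(n,f=None):
    c=arm.capture(n)
    if f: cv2.imwrite('pics/'+f,c['frame'])
    return c
def ray(c,u,v):
    d=np.array([(u-c['cx'])/c['fx'],(v-c['cy'])/c['fy']]);s=d.copy()
    for _ in range(20): s=d/(1+c['k1']*(s@s))
    E=np.array(c['extrinsics']);r=E[:3,:3]@np.array([s[0],s[1],1]);return E[:3,3],r/np.linalg.norm(r)
def onz(c,u,v,z):
    o,r=ray(c,u,v);return o+r*(z-o[2])/r[2]
def proj(c,p):
    E=np.array(c['extrinsics']);q=E[:3,:3].T@(np.array(p)-E[:3,3]);s=q[:2]/q[2];s=s*(1+c['k1']*(s@s))
    return np.array([s[0]*c['fx']+c['cx'],s[1]*c['fy']+c['cy']])
def tri(*rs):
    A=np.zeros((3,3));b=np.zeros(3)
    for o,r in rs:
        P=np.eye(3)-np.outer(r,r);A+=P;b+=P@o
    p=np.linalg.solve(A,b);return p,[np.linalg.norm((np.eye(3)-np.outer(r,r))@(p-o)) for o,r in rs]
E
python3 - <<'E'
from h import *
a=cap('scene','s1.png');b=cap('top','t1.png');w=cap('wrist','w1.png')
im=np.hstack([cv2.resize(a['frame'],(400,300)),cv2.resize(b['frame'],(400,300))])
cv2.imwrite('pics/all.png',np.vstack([im,np.hstack([cv2.resize(w['frame'],(400,300)),im[:,:400]*0])]))
for c in(a,b,w):print(c['fx'],c['cx'],c['cy'],c['k1'],np.round(c['extrinsics'],3).tolist())
s=arm.sense();print(s);print(arm.pinch_z)
E
```

```text
445.5200555838997 256.3498569509313 190.04839085427827 -0.1334267702458359 [[0.753, -0.355, 0.554, -230.926], [-0.657, -0.376, 0.653, -1092.077], [-0.024, -0.856, -0.517, 888.25], [0.0, 0.0, 0.0, 1.0]]
439.6813284680176 252.71138959348977 190.33443694935852 0.003165244374202974 [[-0.005, -0.986, 0.165, 410.302], [-1.0, 0.006, 0.01, -54.762], [-0.011, -0.165, -0.986, 1424.931], [0.0, 0.0, 0.0, 1.0]]
311.6837380393164 255.73001197445706 189.8546760396912 -0.08616692785657112 [[0.267, 0.914, 0.307, 66.863], [0.964, -0.252, -0.088, 551.576], [-0.003, 0.319, -0.948, 372.102], [0.0, 0.0, 0.0, 1.0]]
{'time': 0.15, 'joint_pos': array([-1.34169283,  0.31158352,  0.01400528,  1.51269031, -0.00439669,
        1.3191917 , -0.0271679 ]), 'joint_vel': array([-1.39286379e-03, -2.29642290e-03,  3.58815609e-04, -5.04881916e-03,
        9.55683359e-05,  8.08299024e-04,  1.18304524e-03]), 'joint_torque': array([ 1.61674552e-04, -3.80271292e+01,  1.45948352e-01, -2.30846411e+01,
        1.21084362e-02,  9.64604784e-03,  7.89818024e-07]), 'position': array([146.97155143, 529.42657789, 230.44719672]), 'ee_rot': array([-8.09524387e-05,  1.34939472e-01,  9.90853415e-01, -9.17553244e-04]), 'force': array([ 0.28784147, -0.50106871,  0.57937643]), 'torque': array([-0.00556897,  0.03709754,  0.04255086]), 'grip_force': 0.0, 'grip_width': 1.00126631458899}
18.700000000000003
```

View pics/all.png

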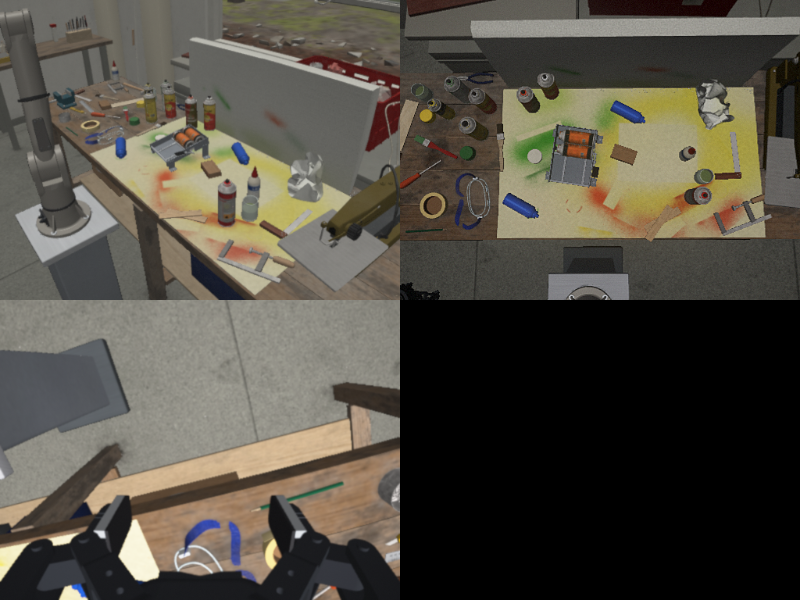

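View pics/t1.png

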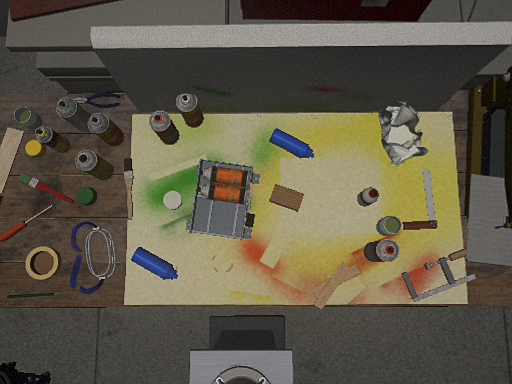

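```bash
python3 - <<'E'
from h import *
a=cv2.imread('pics/s1.png')[140:230,170:290];b=cv2.imread('pics/t1.png')[145:250,170:270]
cv2.imwrite('pics/c1.png',np.hstack([cv2.resize(a,(440,330),interpolation=3),cv2.resize(b,(314,330),interpolation=3)]))
E
```

```text
(no output)
```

View pics/c1.png

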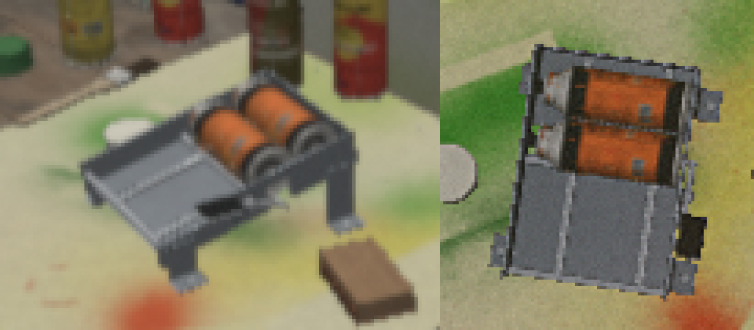

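```bash
python3 - <<'E'
from h import *
a=cap('scene');b=cap('top')
print(tri(ray(a,230.5,196),ray(b,250.3,220.2)))
def t(u,v):return (u-440)/3.14+170,v/3.14+145
for n,p,z in [('front L',(505,272),54),('front R',(667,294),54),('can a bot',(683,160),78),('can a top',(540,140),78),('back L',(540,48),105),('back R',(700,72),105)]:
    print(n,onz(b,*t(*p),z).round(1))
E
```

```text
(array([545.02005484, -34.02572891,  77.17423336]), [np.float64(2.232697445896031), np.float64(2.232697445895888)])
front L [510.8 153.5  54. ]
front R [488.2  -7.3  54. ]
can a bot [618.5 -24.1  78. ]
can a top [639.4 117.6  78. ]
back L [726.5 115.5 105. ]
back R [701.3 -41.5 105. ]
```

```bash
cat >> h.py <<'E'
from scipy.spatial.transform import Rotation as R
def tool():
    s=arm.sense();q=s['ee_rot'];return s,np.array(s['position']),R.from_quat([q[1],q[2],q[3],q[0]])
class Run:
    def __init__(s,yaw,p,local):
        h=np.array([np.cos(yaw),np.sin(yaw),0]);t=np.deg2rad(10);z=np.array([0,0,1.])
        s.x=h*np.cos(t)-z*np.sin(t);s.z=h*np.sin(t)+z*np.cos(t);s.y=np.cross(s.z,s.x)
        s.M=np.c_[s.x,s.y,s.z];s.o=np.array(p)-s.M@np.array(local)
        s.T=R.from_matrix(np.c_[s.x,-s.y,-s.z])
    def w(s,l):return s.o+s.M@np.array(l,float)
    def l(s,p):return s.M.T@(np.array(p)-s.o)
def delta(target,Rt):
    s,p,Rc=tool();rv=(Rc.inv()*Rt).as_rotvec()
    print('t',round(s['time'],2),'shift(tool now)',(Rc.inv().apply(target-p)).round(1),'rotvec',rv.round(3),'F',s['force'].round(1))
E
python3 - <<'E'
from h import *
r=Run(np.arctan2(.148,-.989),[545,-34,77],[70,98,40])
print(r.o,r.w([84,48,130]));delta(r.w([84,48,130]),r.T)
E
```

```text
[634.55064327  51.69032334  49.76306232] [523.3081987   19.80284286 163.20162328]
t 0.25 shift(tool now) [-498.9 -390.6   68. ] rotvec [-0.012 -0.174 -0.122] F [-0.  -0.5  0.3]
```

Request:
{"fn": "arm_command", "kwargs": {"motion": [[[-25,-19.5,0],[0,0,0]],[[-25,-19.5,0],[0,0,0]],[[-25,-19.5,0],[0,0,0]],[[-25,-19.5,0],[0,0,0]],[[-25,-19.5,0],[0,0,0]],[[-25,-19.5,0],[0,0,0]],[[-25,-19.5,0],[0,0,0]],[[-25,-19.5,0],[0,0,0]],[[-25,-19.5,0],[0,0,0]],[[-25,-19.5,0],[0,0,0]]], "fingers": 85.4}}

```text
time: 1.08
position: [336.5, 273.8, 231.4]
ee_rot: [0.0, 0.135, 0.991, 0.0]
force: [1.0, -0.5, -0.5]
grip_width: 1.002
grip_force: 0.0
```

Request:
{"fn": "arm_command", "kwargs": {"motion": [[[-25,-19.5,0],[0,0,0]],[[-25,-19.5,0],[0,0,0]],[[-25,-19.5,0],[0,0,0]],[[-25,-19.5,0],[0,0,0]],[[-25,-19.5,0],[0,0,0]],[[-25,-19.5,0],[0,0,0]],[[-25,-19.5,0],[0,0,0]],[[-25,-19.5,0],[0,0,0]],[[-25,-19.5,0],[0,-0.087,-0.06]],[[-25,-19.5,0],[0,-0.087,-0.06]]]}}

```text
time: 1.92
position: [527.5, 19.3, 233.0]
ee_rot: [0.087, 0.074, 0.993, -0.013]
force: [0.4, -0.6, 0.1]
grip_width: 1.0
grip_force: 0.0
```

```bash
python3 - <<'E'
from h import *
r=Run(np.arctan2(.148,-.989),[545,-34,77],[70,98,40])
w=cap('wrist','w2.png')
delta(r.w([84,48,130]),r.T)
for n,l in dict(pad=[70,98,40],stop=[20,0,8],front=[132,0,19],fl=[132,80,19],fr=[132,-80,19],sl=[20,80,8],sr=[20,-80,8]).items():print(n,proj(w,r.w(l)).round(0))
E
```

```text
t 1.97 shift(tool now) [18.1  6.7 68.6] rotvec [-0.016  0.007 -0.004] F [-1.8 -4.1  0.9]
pad [208. 170.]
stop [300. 206.]
front [306. 106.]
fl [226. 105.]
fr [385. 107.]
sl [230. 205.]
sr [369. 206.]
```

View pics/w2.png

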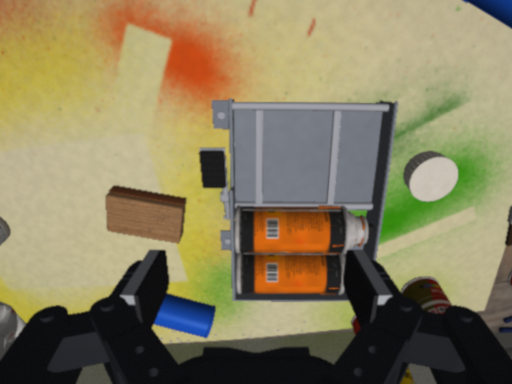

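Request:
{"fn": "arm_command", "kwargs": {"motion": [[[6,16,15],[-0.005,0.002,-0.001]],[[6,16,15],[-0.005,0.002,-0.001]],[[6,15,10],[-0.005,0.002,-0.001]],[[0,0,0],[0,0,0]]]}}

```text
time: 2.3
position: [519.2, 74.0, 187.7]
ee_rot: [0.08, 0.07, 0.994, -0.004]
force: [-0.8, 1.6, -1.1]
grip_width: 1.0
grip_force: 0.0
```

```bash
python3 - <<'E'
from h import *
w=cap('wrist','w3.png');np.save('w3.npy',{k:w[k] for k in w if k!='frame'},allow_pickle=True)
r=Run(np.arctan2(.148,-.989),[545,-34,77],[70,98,40])
delta(r.w([84,48,130]),r.T)
print(np.round(w['extrinsics'],3).tolist())
c=w['frame'];p=cv2.imread('pics/w2.png')
A=cv2.resize(p[90:220,190:410],(660,390),interpolation=3)
cv2.imwrite('pics/c2.png',A)
cv2.imwrite('pics/c3.png',cv2.resize(c,(768,576),interpolation=3))
E
```

```text
t 2.35 shift(tool now) [ -5.7 -51.2  27.2] rotvec [ 0.004 -0.011  0.006] F [ 0.3 -0.7  0.6]
[[0.139, 0.876, 0.462, 415.315], [0.99, -0.125, -0.062, 87.956], [0.003, 0.466, -0.885, 314.565], [0.0, 0.0, 0.0, 1.0]]
```

View pics/c2.png

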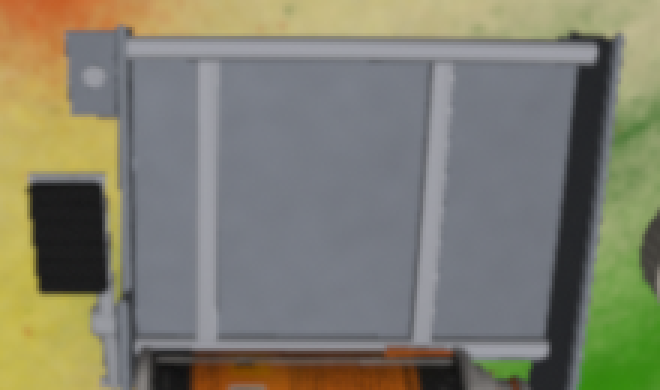

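View pics/c3.png

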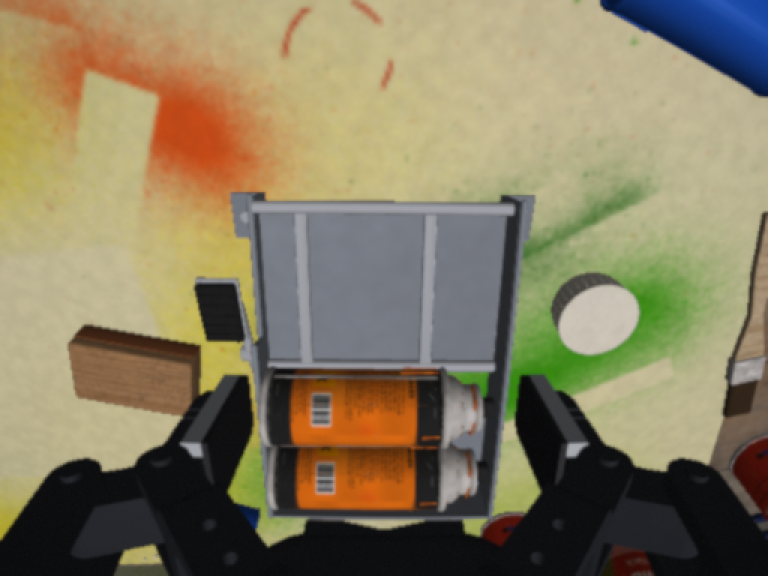

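Request:
{"fn": "arm_command", "kwargs": {"motion": [[[-2,-17,5],[0,-0.005,0.002]],[[-2,-17,5],[0,-0.005,0.002]],[[-2,-17,5],[0,0,0]],[[0,0,0],[0,0,0]],[[0,0,0],[0,0,0]]]}}

```text
time: 2.77
position: [523.5, 16.0, 177.7]
ee_rot: [0.089, 0.077, 0.993, -0.005]
force: [-1.2, 1.0, 0.4]
grip_width: 0.998
grip_force: 0.0
```

```bash
python3 - <<'E'
from h import *
w=cap('wrist','w4.png');np.save('w4.npy',{k:w[k] for k in w if k!='frame'},allow_pickle=True)
cv2.imwrite('pics/c4.png',cv2.resize(w['frame'],(768,576),interpolation=3))
s,p,Rc=tool();print(s['time'],p,Rc.as_matrix().round(3).tolist(),np.round(w['extrinsics'],3).tolist())
E
```

```text
2.8167 [523.66973708  17.60606112 177.70246615] [[-0.973, 0.15, 0.177], [0.149, 0.989, -0.022], [-0.178, 0.005, -0.984]] [[0.153, 0.866, 0.477, 417.488], [0.988, -0.135, -0.07, 31.694], [0.004, 0.482, -0.876, 302.577], [0.0, 0.0, 0.0, 1.0]]
```

View pics/c4.png

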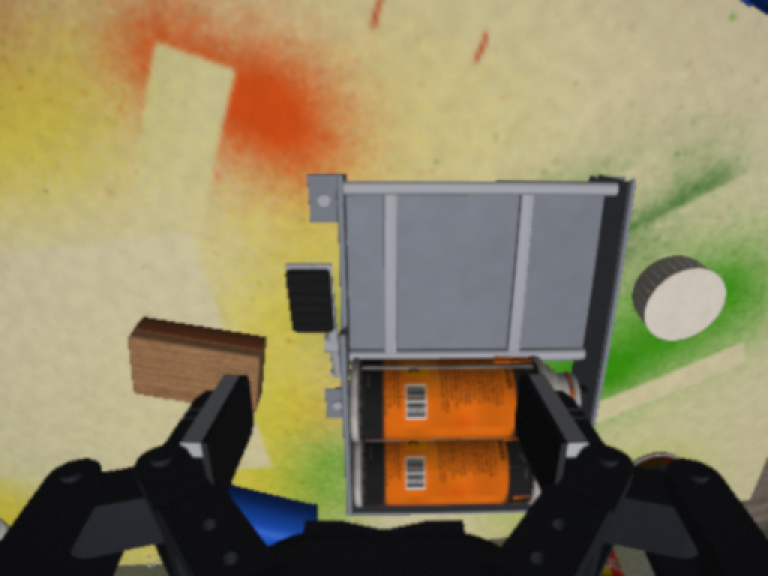

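```bash
cat > m.py <<'E'
from h import *
from scipy.optimize import least_squares
W3=np.load('w3.npy',allow_pickle=True).item();W4=np.load('w4.npy',allow_pickle=True).item()
px={'fl':((252,208),(346,187)),'fr':((515,209),(617,188)),'sl':((267,364),(351,354)),'sr':((497,366),(583,354)),'pad':((222,312),(311,301))}
L={'fl':[132,78.7,15],'fr':[132,-78.7,15],'sl':[20,78.7,4],'sr':[20,-78.7,4],'pad':[70,98,40]}
if __name__=='__main__':
    for k,(a,b) in px.items():
        p,e=tri(ray(W3,a[0]/1.5,a[1]/1.5),ray(W4,b[0]/1.5,b[1]/1.5));print(k,p.round(1),np.round(e,1))
def res(q,v=None):
    r=Run(q[0],q[1:4],[0,0,0]);o=[]
    for k in px:
        for W,u in zip((W3,W4),px[k]):o+=list(proj(W,r.w(L[k]))*1.5-u)
    return np.array(o)
f=least_squares(res,[2.99,634,52,50],loss='soft_l1');r=Run(f.x[0],f.x[1:4],[0,0,0])
if __name__=='__main__':
    print(f.x.round(3),f.fun.reshape(-1,2,2).round(1).tolist())
    s,p,Rc=tool();print('tcp in run',r.l(p).round(1));delta(r.w([85,48,130]),r.T)
    for y in(-50,-43,43,50):
        for z in(0,-13):print(y,z,(proj(W4,p+Rc.apply([0,y,z]))*1.5).round(0))
E
python3 m.py
```

```text
fl [489.7   0.8  54.5] [0.5 0.5]
fr [516.7 155.8  42.1] [0.2 0.2]
sl [595.5 -16.   62.3] [0.3 0.3]
sr [636.1 141.6  42.1] [0.2 0.2]
pad [547.2 -29.8  71.5] [0.2 0.2]
[  2.985 635.012  56.675  51.958] [[[3.2, -3.0], [0.0, -1.0]], [[-0.5, -0.0], [0.1, 0.7]], [[3.1, -0.7], [0.1, 0.3]], [[-2.8, -0.1], [0.5, -0.7]], [[-2.7, 3.3], [-0.2, 2.8]]]
tcp in run [ 80.5  55.9 141.9]
t 2.82 shift(tool now) [ 4.5  7.9 11.9] rotvec [0.006 0.004 0.004] F [-0.1  0.6  0.7]
-50 0 [245. 381.]
-50 -13 [234. 402.]
-43 0 [265. 382.]
-43 -13 [256. 402.]
43 0 [512. 381.]
43 -13 [523. 402.]
50 0 [532. 381.]
50 -13 [544. 401.]
```

Request:
{"fn": "arm_command", "kwargs": {"motion": [[[1,2,12],[0.002,0.001,0.001]],[[1,2,15],[0.002,0.001,0.001]],[[1,2,15],[0.002,0.001,0.001]],[[1,2,15],[0,0,0]],[[0,0,13],[0,0,0]],[[0,0,0],[0,0,0]],[[0,0,0],[0,0,0]]]}}

```text
time: 3.4
position: [532.5, 25.7, 107.2]
ee_rot: [0.087, 0.076, 0.993, -0.007]
force: [-0.0, 0.3, 0.8]
grip_width: 1.002
grip_force: 0.0
```

```bash
python3 - <<'E'
from h import *
from m import r
w=cap('wrist','w5.png');t=cap('scene','s5.png')
s,p,Rc=tool();print('tcp in run',r.l(p).round(1));delta(r.w([85,48,50]),r.T)
A=cv2.resize(w['frame'],(400,300),interpolation=3);B=cv2.resize(t['frame'][120:225,165:305],(400,300),interpolation=3)
A=cv2.resize(w['frame'][190:384,110:400],(400,300),interpolation=3)
cv2.imwrite('pics/c5.png',np.hstack([A,B]))
for l in ([70,98,40],[85,98,47],[85,-2,20]):print(proj(w,r.w(l)).round(0))
E
```

```text
tcp in run [84.2 46.9 72.2]
t 3.5 shift(tool now) [ 0.9 -1.1 22.2] rotvec [0.001 0.002 0.004] F [-0.4  0.2 -0.2]
[175. 250.]
[170. 234.]
[328. 216.]
```

View pics/c5.png

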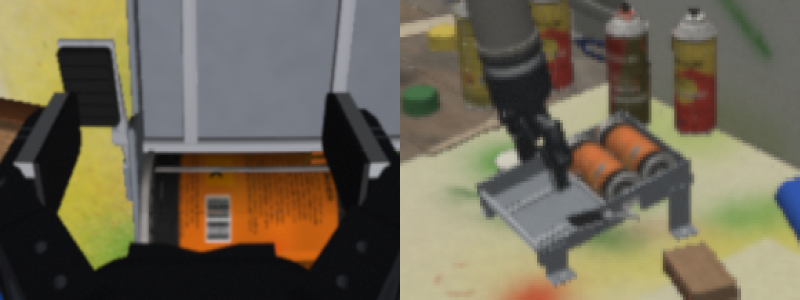

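```bash
python3 - <<'E'
from h import *
c=cap('wrist');s,p,Rc=tool()
# crop px -> tip corners seen ~ crop (50,95),(79,95)
print('seen',110+50*.725,110+79*.725,190+95*.647)
for z in(0,-13):
  for x in(-11,11):
    print(z,x,[proj(c,p+Rc.apply([x,y,z])).round(0).tolist() for y in(-57,-43)])
E
```

```text
seen 146.25 167.275 251.465
0 -11 [[150.0, 272.0], [175.0, 273.0]]
0 11 [[145.0, 235.0], [172.0, 236.0]]
-13 -11 [[142.0, 287.0], [169.0, 287.0]]
-13 11 [[136.0, 248.0], [165.0, 248.0]]
```

Request:
{"fn": "arm_command", "kwargs": {"motion": [[[0.3,-1,8],[0,0,0.002]],[[0.3,-1,10],[0,0.001,0.002]],[[0.3,-1,10],[0,0,0]],[[0,0,4],[0,0,0]],[[0,0,0],[0,0,0]],[[0,0,0],[0,0,0]]]}}

```text
time: 4.05
position: [536.2, 20.7, 74.8]
ee_rot: [0.086, 0.079, 0.993, -0.007]
force: [1.0, 0.5, 0.7]
grip_width: 1.0
grip_force: 0.0
```

Request:
{"fn": "arm_command", "kwargs": {"motion": [[[0,0,2],[0,0,0]],[[0,0,2],[0,0,0]],[[0,0,2],[0,0,0]],[[0,0,0],[0,0,0]]]}}

```text
time: 4.38
position: [537.5, 20.8, 69.4]
ee_rot: [0.086, 0.078, 0.993, -0.007]
force: [-0.4, 0.7, -0.4]
grip_width: 1.001
grip_force: 0.0
```

Request:
{"fn": "arm_command", "kwargs": {"motion": [[[0,0,2],[0,0,0]],[[0,0,2],[0,0,0]],[[0,0,0],[0,0,0]],[[0,0,0],[0,0,0]]]}}

```text
time: 4.72
position: [538.0, 20.8, 65.7]
ee_rot: [0.086, 0.078, 0.993, -0.007]
force: [-1.7, 0.9, 3.4]
grip_width: 1.0
grip_force: 1.5
```

```bash
python3 - <<'E'
from h import *
from m import r
w=cap('wrist','w6.png');t=cap('scene','s6.png')
s,p,Rc=tool();print('tcp in run',r.l(p).round(1));delta(r.w([85,49,9]),r.T)
B=cv2.resize(t['frame'][120:225,165:305],(400,300),interpolation=3)
A=cv2.resize(w['frame'][190:384,110:400],(400,300),interpolation=3)
cv2.imwrite('pics/c6.png',np.hstack([A,B]))
E
```

```text
tcp in run [86.4 50.6 29.2]
t 4.82 shift(tool now) [-1.4  1.6 20.2] rotvec [-0.    -0.002 -0.001] F [-1.7  1.2  2.4]
```

View pics/c6.png

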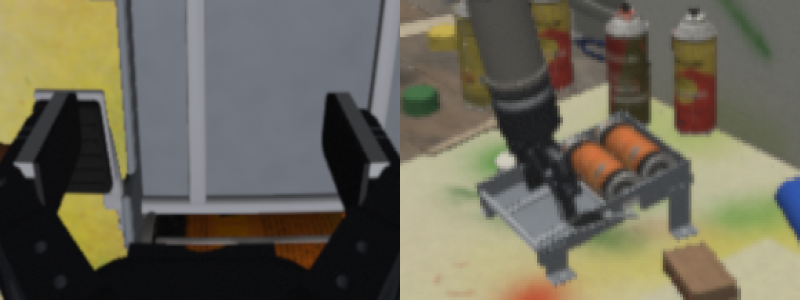

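Request:
{"fn": "arm_command", "kwargs": {"motion": [[[-3,1,-2],[0,0,0]],[[-3,0,0],[0,0,0]],[[0,0,3],[0,0,0]],[[0,0,3],[0,0,0]],[[0,0,3],[0,0,0]],[[0,0,3],[0,0,0]],[[0,0,0],[0,0,0]]]}}

```text
time: 5.4
position: [545.1, 20.6, 55.7]
ee_rot: [0.085, 0.078, 0.993, -0.007]
force: [-2.0, 1.9, 3.4]
grip_width: 0.997
grip_force: 1.4
```

```bash
python3 - <<'E'
from h import *
from m import r
s,p,Rc=tool();print('tcp in run',r.l(p).round(1));delta(r.w([80,50,8]),r.T)
E
```

```text
tcp in run [81.3 49.6 18.2]
t 5.4 shift(tool now) [-1.3 -0.4 10.2] rotvec [-0.001 -0.003 -0.001] F [-2.   1.9  3.4]
```

Request:
{"fn": "arm_command", "kwargs": {"motion": [[[0,0,3],[0,0,0]],[[0,0,3],[0,0,0]],[[0,0,3],[0,0,0]],[[0,0,2],[0,0,0]],[[0,0,0],[0,0,0]],[[0,0,0],[0,0,0]]]}}

```text
time: 5.9
position: [545.2, 20.5, 44.5]
ee_rot: [0.084, 0.079, 0.993, -0.007]
force: [-5.5, 0.5, 3.2]
grip_width: 1.001
grip_force: 2.8
```

```bash
python3 - <<'E'
from h import *
from m import r
s,p,Rc=tool();print('tcp in run',r.l(p).round(1),'F run',(r.M.T@s['force']).round(1))
w=cap('wrist','w7.png');t=cap('scene','s7.png')
a=t['frame'][120:225,165:305];old=cv2.imread('pics/s6.png')[120:225,165:305]
def om(f):
    h=cv2.cvtColor(f,cv2.COLOR_BGR2HSV);m=cv2.inRange(h,(5,150,90),(16,255,255))
    n,_,st,ce=cv2.connectedComponentsWithStats(m);return [(st[i].tolist(),ce[i].round(0).tolist()) for i in range(1,n) if st[i][4]>40]
print(om(old),'\n',om(a))
cv2.imwrite('pics/c7.png',np.hstack([cv2.resize(w['frame'][190:384,110:400],(400,300),interpolation=3),cv2.resize(a,(400,300),interpolation=3)]))
E
```

```text
tcp in run [83.1 49.7  7.1] F run [4.8 0.3 4.1]
[([60, 44, 29, 21, 274], [73.0, 53.0]), ([41, 101, 13, 4, 41], [48.0, 103.0])] 
 [([67, 47, 17, 15, 139], [74.0, 53.0]), ([41, 101, 13, 4, 42], [47.0, 103.0])]
```

```bash
cat >> h.py <<'E'
def canrow(c,r,xs,z=33):
    # predicted top image row of a can body (tangent) at run x
    out=[]
    for x in xs:
        P=[proj(c,r.w([x+25.5*np.cos(a),y,z+25.5*np.sin(a)])) for a in np.linspace(-1,2.5,60) for y in(0,)]
        out.append((x,round(min(q[1] for q in P),0)))
    return out
def orange(f):
    h=cv2.cvtColor(f,cv2.COLOR_BGR2HSV);return cv2.inRange(h,(3,140,60),(18,255,255))
E
python3 - <<'E'
from h import *
from m import r
c=cap('wrist');m=orange(c['frame'])
for f in('w6','w7'):
    mm=orange(cv2.imread(f'pics/{f}.png'));print(f,[(u,(np.flatnonzero(mm[:,u])[:1]).tolist(),int((mm[:,u]>0).sum())) for u in range(230,350,15)])
print('now',[(u,(np.flatnonzero(m[:,u])[:1]).tolist(),int((m[:,u]>0).sum())) for u in range(230,350,15)])
print(canrow(c,r,[0],26),canrow(c,r,[30,35,40,45,50,60]))
s,p,Rc=tool();print('tcp in run',r.l(p).round(1),'F run',(r.M.T@s['force']).round(1))
E
```

```text
w6 [(230, [], 0), (245, [], 0), (260, [337], 8), (275, [331], 12), (290, [329], 13), (305, [338], 5), (320, [333], 18), (335, [334], 23)]
w7 [(230, [320], 23), (245, [293], 58), (260, [292], 61), (275, [292], 58), (290, [292], 56), (305, [292], 34), (320, [292], 34), (335, [291], 72)]
now [(230, [314], 23), (245, [290], 62), (260, [290], 63), (275, [291], 59), (290, [291], 57), (305, [291], 30), (320, [290], 31), (335, [290], 73)]
[(0, np.float64(350.0))] [(30, np.float64(318.0)), (35, np.float64(311.0)), (40, np.float64(303.0)), (45, np.float64(295.0)), (50, np.float64(287.0)), (60, np.float64(270.0))]
tcp in run [83.2 49.8  7.1] F run [ 4.8 -0.8  4.6]
```

Request:
{"fn": "arm_command", "kwargs": {"motion": [[[0,0,0],[0,0,0]],[[0,0,0],[0,0,0]],[[0,0,0],[0,0,0]],[[0,0,0],[0,0,0]],[[0,0,0],[0,0,0]],[[0,0,0],[0,0,0]],[[0,0,0],[0,0,0]],[[0,0,0],[0,0,0]],[[0,0,0],[0,0,0]],[[0,0,0],[0,0,0]]]}}

```text
time: 6.88
position: [545.2, 20.5, 44.6]
ee_rot: [0.084, 0.079, 0.993, -0.007]
force: [-6.0, 1.0, 3.4]
grip_width: 1.001
grip_force: 3.0
```

Request:
{"fn": "arm_command", "kwargs": {"motion": [[[0.7,0,0],[0,0,0]],[[0.7,0,0],[0,0,0]],[[0.7,0,0],[0,0,0]],[[0.7,0,0],[0,0,0]],[[0.7,0,0],[0,0,0]],[[0.7,0,0],[0,0,0]],[[0.7,0,0],[0,0,0]],[[0.7,0,0],[0,0,0]],[[0.7,0,0],[0,0,0]],[[0.7,0,0],[0,0,0]]]}}

```text
time: 7.72
position: [542.7, 20.9, 45.6]
ee_rot: [0.088, 0.078, 0.993, -0.007]
force: [0.7, 0.2, 3.8]
grip_width: 1.0
grip_force: 1.6
```

```bash
cat > st.py <<'E'
from h import *
from m import r
c=cap('wrist');m=orange(c['frame']);t=cap('scene')
print('rows',[(u,(np.flatnonzero(m[:,u])[:1]).tolist(),int((m[:,u]>0).sum())) for u in range(230,350,20)])
print(canrow(c,r,[0],26),canrow(c,r,[40,50,60,70,80,90,100,108]))
s,p,Rc=tool();print('t',s['time'],'tcp in run',r.l(p).round(1),'F run',(r.M.T@s['force']).round(1),'finger0',r.l(p+Rc.apply([0,47,-13])).round(1),'padf',r.l(p+Rc.apply([0,-47,-13])).round(1))
E
python3 st.py
```

```text
rows [(230, [307], 21), (250, [288], 58), (270, [288], 63), (290, [288], 60), (310, [289], 26), (330, [288], 76)]
[(0, np.float64(350.0))] [(40, np.float64(304.0)), (50, np.float64(289.0)), (60, np.float64(272.0)), (70, np.float64(254.0)), (80, np.float64(236.0)), (90, np.float64(216.0)), (100, np.float64(195.0)), (108, np.float64(177.0))]
t 7.8167 tcp in run [86.4 49.7  8.4] F run [-1.   0.1  2.5] finger0 [86.3  2.7 21.4] padf [86.4 96.7 21.4]
```

Request:
{"fn": "arm_command", "kwargs": {"motion": [[[0.5,0,0],[0,0,0]],[[0.5,0,0],[0,0,0]],[[0.5,0,0],[0,0,0]],[[0.5,-0.3,-1.4],[0.03,0,0]],[[0,-0.4,-1.5],[0.03,0,0]],[[0,-0.4,-1.5],[0.03,0,0]],[[0,-0.4,-1.5],[0.03,0,0]],[[0,-0.4,-1.5],[0.03,0,0]],[[0,-0.4,-1.5],[0.03,0,0]],[[0,0,0],[0,0,0]]]}}

```text
time: 8.65
position: [536.3, 21.2, 52.7]
ee_rot: [0.078, 0.084, 0.989, -0.097]
force: [-0.6, 0.4, 3.3]
grip_width: 1.0
grip_force: 2.0
```

```bash
python3 st.py
```

```text
rows [(230, [116], 65), (250, [278], 74), (270, [281], 69), (290, [283], 51), (310, [285], 70), (330, [287], 75)]
[(0, np.float64(358.0))] [(40, np.float64(314.0)), (50, np.float64(298.0)), (60, np.float64(282.0)), (70, np.float64(265.0)), (80, np.float64(246.0)), (90, np.float64(227.0)), (100, np.float64(206.0)), (108, np.float64(189.0))]
t 8.75 tcp in run [90.4 50.6 16.6] F run [ 1.  -1.4  2.3] finger0 [90.3  2.  21. ] padf [90.3 94.5 37.8]
```

Request:
{"fn": "arm_command", "kwargs": {"motion": [[[0,-0.4,-1.8],[0.03,0,0]],[[0,-0.4,-1.8],[0.03,0,0]],[[0,-0.4,-1.8],[0.03,0,0]],[[0,-0.3,-1.8],[0.02,0,0]],[[0,0,0],[0,0,0]],[[0,0,0],[0,0,0]]]}}

```text
time: 9.25
position: [535.4, 20.9, 60.0]
ee_rot: [0.073, 0.09, 0.982, -0.15]
force: [-1.4, 0.1, 0.0]
grip_width: 1.0
grip_force: 0.5
```

```bash
cat >> st.py <<'E'
# axis line columns: compare predicted tangent per column
def est(c,m,y):
    best=[]
    for x in np.arange(35,112,.5):
        P=np.array([proj(c,r.w([x+25.5*np.cos(a),y,33+25.5*np.sin(a)])) for a in np.linspace(-1,2.5,60)]);i=P[:,1].argmin();u,v=P[i];u=int(round(u))
        k=np.flatnonzero(m[:,min(max(u,0),511)]); k=k[k>150] if len(k) else k
        if len(k):best.append((abs(k[0]-v),x))
    return min(best) if best else None
print('can x est',[(y,est(c,m,y)) for y in(-25,15,25,40)])
E
python3 st.py
```

```text
rows [(230, [77], 130), (250, [270], 80), (270, [273], 77), (290, [277], 30), (310, [281], 75), (330, [284], 79)]
[(0, np.float64(356.0))] [(40, np.float64(311.0)), (50, np.float64(295.0)), (60, np.float64(279.0)), (70, np.float64(262.0)), (80, np.float64(244.0)), (90, np.float64(224.0)), (100, np.float64(204.0)), (108, np.float64(186.0))]
t 9.35 tcp in run [89.7 51.5 24.3] F run [0.1 0.  0.5] finger0 [89.6  2.7 23.3] padf [89.8 92.8 50.2]
can x est [(-25, (np.float64(2.579036389174746), np.float64(56.5))), (15, (np.float64(0.1627009814867506), np.float64(55.0))), (25, (np.float64(0.1874960278631761), np.float64(55.0))), (40, (np.float64(0.3247784920358754), np.float64(55.0)))]
```

Request:
{"fn": "arm_command", "kwargs": {"motion": [[[1,0,0],[0,0,0]],[[1.5,0,0],[0,0,0]],[[1.5,0,-0.2],[0,0,0]],[[1.5,0,-0.2],[0,0,0]],[[1.5,0,-0.2],[0,0,0]],[[1.5,0,-0.2],[0,0,0]],[[1.5,0,-0.2],[0,0,0]],[[1.5,0,0],[0,0,0]],[[1.5,0,0],[0,0,0]],[[1.5,0,0],[0,0,0]]]}}

```text
time: 10.18
position: [521.8, 23.1, 59.0]
ee_rot: [0.074, 0.09, 0.982, -0.15]
force: [-0.9, -0.5, -1.1]
grip_width: 1.0
grip_force: 0.2
```

Request:
{"fn": "arm_command", "kwargs": {"motion": [[[1.5,0,0],[0,0,0]],[[1.5,0,0],[0,0,0]],[[1.5,0,0],[0,0,0]],[[1.5,0,0],[0,0,0]],[[1.5,0,0],[0,0,0]],[[1.5,0,0],[0,0,0]],[[1.5,0,0],[0,0,0]],[[1.5,0,0],[0,0,0]],[[1.5,0,0],[0,0,0]],[[1.5,0,0],[0,0,0]]]}}

```text
time: 11.02
position: [507.2, 25.4, 56.4]
ee_rot: [0.074, 0.09, 0.982, -0.15]
force: [0.1, 0.6, 0.1]
grip_width: 1.004
grip_force: 0.2
```

```bash
python3 st.py
```

```text
rows [(230, [125], 107), (250, [272], 81), (270, [4], 82), (290, [275], 38), (310, [287], 69), (330, [294], 69)]
[(0, np.float64(386.0))] [(40, np.float64(349.0)), (50, np.float64(336.0)), (60, np.float64(322.0)), (70, np.float64(307.0)), (80, np.float64(292.0)), (90, np.float64(275.0)), (100, np.float64(258.0)), (108, np.float64(244.0))]
t 11.1167 tcp in run [119.2  50.8  25.4] F run [1.2 0.1 0.3] finger0 [119.1   2.1  24.4] padf [119.2  92.1  51.3]
can x est [(-25, (np.float64(6.997784790691981), np.float64(88.0))), (15, (np.float64(0.1295276895302777), np.float64(73.5))), (25, (np.float64(0.03952942717080532), np.float64(77.5))), (40, (np.float64(0.3649256505233325), np.float64(84.0)))]
```

```bash
python3 - <<'E'
from h import *
w=cap('wrist','w8.png');t=cap('top','t8.png');s=cap('scene','s8.png')
A=cv2.resize(w['frame'],(480,360),interpolation=3);B=cv2.resize(s['frame'][130:220,170:275],(315,270),interpolation=3);C=cv2.resize(t['frame'][150:250,180:270],(315,330),interpolation=3)
can=np.zeros((600,800,3),np.uint8);can[:360,:480]=A;can[:270,482:797]=B;can[270:600,482:797]=C
can[360:600,:480]=cv2.resize(w['frame'][215:384,150:400],(480,240),interpolation=3)
cv2.imwrite('pics/c8.png',can)
E
```

```text
(no output)
```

View pics/c8.png

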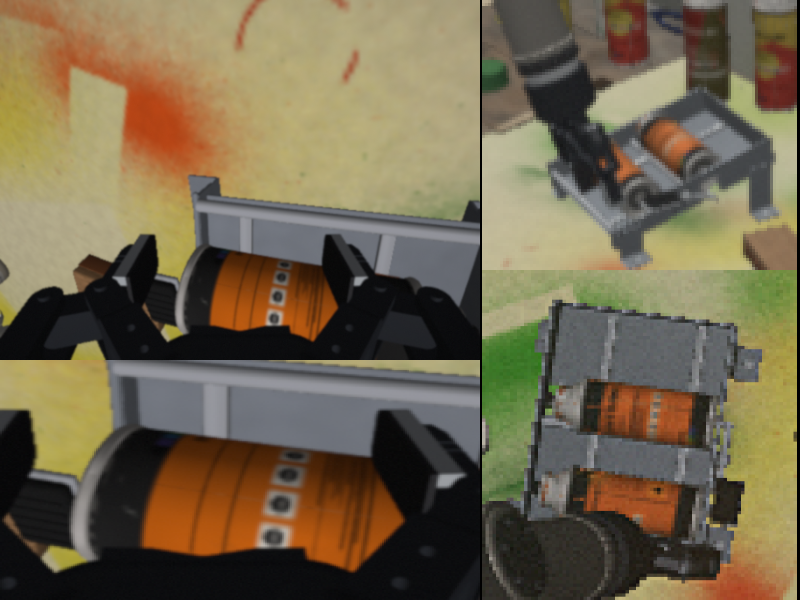

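Request:
{"fn": "arm_command", "kwargs": {"motion": [[[1.4,0,0],[0,0,0]],[[1.4,0,0],[0,0,0]],[[1.4,0,0],[0,0,0]],[[1.4,0,0],[0,0,0]],[[1.4,0,0],[0,0,0]],[[1.4,0,0],[0,0,0]],[[1.4,0,0],[0,0,0]],[[1.4,0,0],[0,0,0]],[[1.4,0,0],[0,0,0]],[[1.4,0,0],[0,0,0]]]}}

```text
time: 12.1
position: [493.6, 27.6, 54.0]
ee_rot: [0.074, 0.09, 0.982, -0.15]
force: [0.3, -0.0, 0.6]
grip_width: 1.0
grip_force: 0.2
```

Request:
{"fn": "arm_command", "kwargs": {"motion": [[[1,0,0],[0,0,0]],[[1,0,0],[0,0,0]],[[1,0,0],[0,0,0]],[[1,0,0],[0,0,0]],[[1,0,0],[0,0,0]],[[1,0,0],[0,0,0]],[[1,0,0],[0,0,0]],[[1,0,0],[0,0,0]],[[1,0,0],[0,0,0]],[[0,0,0],[0,0,0]]]}}

```text
time: 12.93
position: [484.8, 29.0, 52.5]
ee_rot: [0.074, 0.09, 0.982, -0.15]
force: [-0.9, 0.0, 0.1]
grip_width: 1.002
grip_force: 0.3
```

```bash
python3 st.py
```

```text
rows [(230, [160], 102), (250, [271], 82), (270, [51], 80), (290, [275], 72), (310, [285], 70), (330, [284], 79)]
[(0, np.float64(408.0))] [(40, np.float64(376.0)), (50, np.float64(365.0)), (60, np.float64(353.0)), (70, np.float64(340.0)), (80, np.float64(326.0)), (90, np.float64(312.0)), (100, np.float64(296.0)), (108, np.float64(284.0))]
t 13.0333 tcp in run [141.8  50.8  25.5] F run [ 1.  -0.3 -0.1] finger0 [141.8   2.   24.5] padf [141.8  92.1  51.4]
can x est [(-25, (np.float64(0.05445579339846063), np.float64(107.5))), (15, (np.float64(0.16592824155731023), np.float64(104.5))), (25, (np.float64(0.05552607899562645), np.float64(102.5))), (40, (np.float64(0.213089574394985), np.float64(105.5)))]
```

Can is at about x=105; lead on slowly past 145.

Request:
{"fn": "arm_command", "kwargs": {"motion": [[[0.8,0,0],[0,0,0]],[[0.8,0,0],[0,0,0]],[[0.8,0,0],[0,0,0]],[[0.8,0,0],[0,0,0]],[[0.8,0,0],[0,0,0]],[[0.8,0,0],[0,0,0]],[[0.8,0,0],[0,0,0]],[[0.8,0,0],[0,0,0]],[[0.8,0,0],[0,0,0]],[[0.8,0,0],[0,0,0]]]}}

```text
time: 13.87
position: [477.1, 30.2, 51.1]
ee_rot: [0.074, 0.09, 0.982, -0.15]
force: [-0.1, -0.1, 0.0]
grip_width: 1.002
grip_force: 0.0
```

```bash
python3 st.py
```

```text
rows [(230, [172], 85), (250, [284], 69), (270, [66], 68), (290, [291], 56), (310, [297], 59), (330, [298], 65)]
[(0, np.float64(415.0))] [(40, np.float64(385.0)), (50, np.float64(374.0)), (60, np.float64(362.0)), (70, np.float64(350.0)), (80, np.float64(337.0)), (90, np.float64(323.0)), (100, np.float64(308.0)), (108, np.float64(296.0))]
t 13.9667 tcp in run [149.8  50.7  25.5] F run [-1.6  0.3 -0.3] finger0 [149.8   2.   24.5] padf [149.9  92.1  51.4]
can x est [(-25, None), (15, (np.float64(0.2534453715463769), np.float64(103.0))), (25, (np.float64(0.3655869044336555), np.float64(101.5))), (40, (np.float64(0.28154506381463307), np.float64(104.5)))]
```

Request:
{"fn": "arm_command", "kwargs": {"motion": [[[0.8,0,0],[0,0,0]],[[0.8,0,0],[0,0,0]],[[0.8,0,0],[0,0,0]],[[0.8,0,0],[0,0,0]],[[0.8,0,0],[0,0,0]],[[0.8,0,0],[0,0,0]],[[0.8,0,0],[0,0,0]],[[0.8,0,0],[0,0,0]],[[0.8,0,0],[0,0,0]],[[0.8,0,0],[0,0,0]]]}}

```text
time: 14.8
position: [469.3, 31.4, 49.7]
ee_rot: [0.074, 0.09, 0.982, -0.15]
force: [0.3, 0.2, 0.4]
grip_width: 0.998
grip_force: 0.0
```

```bash
python3 st.py
```

```text
rows [(230, [184], 68), (250, [297], 55), (270, [82], 54), (290, [304], 44), (310, [308], 48), (330, [314], 47)]
[(0, np.float64(422.0))] [(40, np.float64(394.0)), (50, np.float64(383.0)), (60, np.float64(372.0)), (70, np.float64(360.0)), (80, np.float64(347.0)), (90, np.float64(334.0)), (100, np.float64(320.0)), (108, np.float64(308.0))]
t 14.9 tcp in run [157.8  50.8  25.5] F run [ 0.4 -0.4  0.4] finger0 [157.8   2.   24.5] padf [157.8  92.1  51.4]
can x est [(-25, None), (15, (np.float64(0.2496397362449443), np.float64(102.5))), (25, (np.float64(0.3150234895263111), np.float64(101.0))), (40, (np.float64(0.0454170049424647), np.float64(103.0)))]
```

Request:
{"fn": "arm_command", "kwargs": {"motion": [[[2,0,-5],[0,0,0]],[[2,0,-12],[0,0,0]],[[0,0,-15],[-0.06,0,0]],[[0,0,-20],[-0.06,0,0]],[[0,0,-20],[-0.06,0,0]],[[0,0,-20],[-0.06,0,0]],[[0,0,-20],[-0.05,0,0]],[[0,0,-20],[0,0,0]],[[0,0,0],[0,0,0]],[[0,0,0],[0,0,0]]]}}

```text
time: 15.73
position: [447.2, 55.9, 178.1]
ee_rot: [0.088, 0.079, 0.993, -0.006]
force: [-0.4, 0.4, -0.1]
grip_width: 1.002
grip_force: 0.0
```

```bash
cat > fin.py <<'E'
from h import *
from m import r
c=cap('wrist','w9.png');f=c['frame'];m=orange(f);s,p,Rc=tool();print(s['time'],r.l(p).round(0))
n,_,st,ce=cv2.connectedComponentsWithStats(m);print([st[i].tolist() for i in range(1,n) if st[i][4]>150])
def edge(x,z,y):
    P=np.array([proj(c,r.w([x+25.5*np.cos(a),y,z+25.5*np.sin(a)])) for a in np.linspace(-1.5,3.5,120)]);return P[P[:,1].argmin()],P[P[:,1].argmax()]
for y in(-20,0,20,35):
    for x,z in((108,33),(104,33),(0,26)):
        a,b=edge(x,z,y);print(y,x,a.round(0),b.round(0),end=' | ')
    b=proj(c,r.w([132,y,19]));s2=proj(c,r.w([20,y,8]));u=int(round(b[0]));col=m[:,u]>0
    d=np.flatnonzero(np.diff(col.astype(int)));print('bar',b.round(0),'stop',s2.round(0),'orange runs col',u,d.tolist())
    u=int(b[0]);v=int(b[1]);print('gray',f[v-12:v+30,u].mean(1).astype(int).tolist())
E
python3 fin.py
```

```text
15.7833 [162.  30. 155.]
[[0, 54, 37, 21, 364], [37, 65, 179, 140, 7568], [224, 211, 108, 50, 4446], [225, 298, 96, 49, 3398]]
-20 108 [308. 209.] [310. 264.] | -20 104 [308. 213.] [309. 267.] | -20 0 [301. 297.] [303. 346.] | bar [308. 207.] stop [300. 296.] orange runs col 308 [210, 260, 297, 299, 310, 313, 337, 340]
gray [156, 155, 155, 149, 122, 106, 100, 89, 97, 119, 137, 147, 149, 141, 113, 76, 48, 36, 34, 34, 35, 42, 45, 49, 52, 53, 53, 54, 57, 58, 59, 60, 61, 61, 62, 64, 64, 63, 58, 54, 58, 66]
0 108 [287. 209.] [288. 264.] | 0 104 [287. 213.] [288. 267.] | 0 0 [283. 297.] [284. 346.] | bar [287. 207.] stop [283. 296.] orange runs col 287 [211, 260, 297, 345]
gray [161, 159, 156, 147, 120, 105, 98, 85, 93, 115, 134, 146, 149, 147, 132, 97, 59, 40, 39, 40, 42, 47, 48, 52, 56, 59, 62, 66, 68, 72, 74, 76, 78, 80, 83, 85, 87, 85, 76, 72, 81, 93]
20 108 [266. 209.] [267. 264.] | 20 104 [266. 213.] [267. 267.] | 20 0 [265. 297.] [266. 347.] | bar [266. 207.] stop [265. 296.] orange runs col 266 [211, 260, 262, 263, 298, 345]
gray [151, 152, 153, 145, 118, 106, 107, 93, 92, 112, 132, 145, 149, 148, 134, 98, 60, 47, 50, 55, 61, 67, 68, 65, 62, 63, 65, 67, 69, 72, 74, 76, 79, 81, 83, 85, 85, 82, 73, 70, 82, 91]
35 108 [251. 209.] [251. 264.] | 35 104 [251. 213.] [251. 268.] | 35 0 [252. 297.] [251. 347.] | bar [251. 207.] stop [252. 296.] orange runs col 251 [210, 260, 262, 263, 298, 345]
gray [150, 151, 152, 152, 148, 133, 115, 93, 91, 110, 130, 144, 149, 145, 123, 84, 49, 36, 37, 39, 42, 46, 48, 52, 55, 57, 62, 65, 70, 72, 75, 77, 78, 79, 82, 84, 83, 78, 70, 72, 83, 92]
```

```bash
python3 -c "
from rig import arm
print(arm.finish_job())"
```

```text
the job is handed in; nothing more can be done
None
```

The front can was let out, caught on the finger with the pad held down, and led slowly down; it now lies square against the front bar, the next can is in the seat behind the stop bar, the pad is up, and the job was handed in at about 16 s.

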